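# Open the nutmeg dispenser's dial lid and tip the nutmegs into the pan

### The job

Turn the dial lid of the tipping jar until its largest opening sits squarely over the port beside the pouring lip, and only then tip the jar over so that all six nutmegs come out into the pan, rocking it if any stay behind. Swing the jar back fully upright, leave the dial on the largest opening, and leave the other things on the table where they are.

Things in the scene. Friction and masses are not known exactly. Their poses are not given: they have to be found in the camera images.
- dispenser: Steel stand fixed to the table, carrying the jar between two leaning bars. Origin on the table straight below the jar's pivot. The pivot is 160 mm above the origin; its axis is the dispenser's x axis, level. +y: the side to which the jar tips, where the pan stands; base plate (190 x 120 x 8 mm) on the -y side; bars at x = +-66 mm up to the pivot; jar handle on the -x side.
- jar (a joint): Tip of the jar about its pivot: 0 = upright (end stop), grows as the mouth tips to the dispenser's +y, 2.3 = end stop, mouth pointing 42 degrees below level. Stiff, stays where left; 3 to 5 N at the handle moves it. Jar of clear plastic, 100 mm across, upright from 100 to 215 mm above the table. From about 1.7 on the nutmegs begin to roll out if the dial's largest opening is over the port.
- jar_lip (a point): Outer edge of the dark steel pouring lip fixed to the jar's mouth, 40 mm wide, 69 mm from the jar's axis on the dispenser's +y side. Beside it, under the dial, the jar's fixed cover has its only port, round, 46 mm wide, centred 24 mm from the axis towards the lip.
- jar_handle (a point): Middle of the jar's black bar handle: round, 12 mm thick, parallel to the dispenser's x axis, 86 to 140 mm out on the -x side, this point 113 mm out. 90 mm from the pivot axis; 30 degrees above level on the -y side with the jar upright, goes over the top to 18 degrees above level on the +y side when fully tipped. Fingers can straddle or pinch it from above.
- dial (a joint): Turn of the grey dial disc (106 mm across, 4 mm thick) about the jar's axis: 0 = largest opening over the port; grows anticlockwise seen from above. Stops at -2.8 and 0.8, none at 0; starts between -2.5 and -0.9. About 1 N at the peg turns it; it stays where left. Its openings: one of 46 mm, one of 17 mm, a group of seven 5 mm holes.
- dial_opening (a point): Centre of the dial's largest opening, 24 mm from the jar's axis, on the dial's top face, 223 mm above the table when the jar is upright.
- dial_peg (a point): Centre of the top end of the dial's upright grey peg, 12 mm thick, 27 mm tall above the disc (its top 250 mm above the table), 40 mm from the jar's axis, directly opposite the largest opening. Push it sideways to turn the dial. With the dial at 0 it is on the dispenser's -y side.
- pan: Loose open aluminium pan under the lip, 260 mm (its x) by 240 mm (its y), 48 mm high, walls and floor 3 mm, 0.7 to 1.2 kg; origin at the centre of its underside.
- nutmeg0: whole nutmeg, dark brown oval, 20 mm thick and 24 mm long, 10 g, rolls easily; origin at its centre. Starts inside the jar
- nutmeg1: whole nutmeg, dark brown oval, 20 mm thick and 24 mm long, 10 g, rolls easily; origin at its centre. Starts inside the jar
- nutmeg2: whole nutmeg, dark brown oval, 20 mm thick and 24 mm long, 10 g, rolls easily; origin at its centre. Starts inside the jar
- nutmeg3: whole nutmeg, dark brown oval, 20 mm thick and 24 mm long, 10 g, rolls easily; origin at its centre. Starts inside the jar
- nutmeg4: whole nutmeg, dark brown oval, 20 mm thick and 24 mm long, 10 g, rolls easily; origin at its centre. Starts inside the jar
- nutmeg5: whole nutmeg, dark brown oval, 20 mm thick and 24 mm long, 10 g, rolls easily; origin at its centre. Starts inside the jar
- tub: Bystander: empty clear plastic tub, 110 mm across, 130 mm tall, beyond the pan; origin under its centre.
- brush: Bystander: brush with wooden handle lying beside the pan, on its +y side; origin on its underside.
- spice_jar: Bystander: closed spice jar, 54 mm across, 95 mm tall, behind the dispenser; origin under its centre.
- spoon: Bystander: steel spoon lying to the right of the dispenser; origin on its underside.
- bowl: Bystander: steel bowl, 120 mm across, 50 mm tall, to the right; origin under its centre.
- tub_lid: Bystander: flat white tub lid, 110 mm across, 8 mm thick, to the left; origin under its centre.

How it is judged:
By the outcome, as a careful person would: the job done as asked, in the order asked, and still so for the second after the job is handed in, with the robot touching nothing.
It also fails if it takes over 72 s, if anything falls off the work surface, if the arm or the gripper's body presses on something with over 40 N, if the wrist force passes 120 N, or if a joint passes its speed limit or range.

### The arm

A 6-joint arm with a two-finger parallel gripper is mounted at the origin on the work surface. World frame = base frame: x ahead of the robot, y to its left, z up, the work surface at z = 0. Lengths are in m, angles in rad, forces in N, time in s.
With the tool pointing down it reaches from about 0.225 to 0.875 m from the base axis. Payload 3.4 kg.
Tool frame: the origin (TCP) lies midway between the tips of the shut fingers; the grasp point (between the pads) lies 19 mm behind it (manip.grasp_offset is the distance from the TCP to the grasp point, in m); x points along the fingers, y is the direction in which the jaws open and shut, and the axes are right-handed (so a half turn about x gives the same grasp; the last joint's range is limited). The gripper opens to 85 mm and grips with 20 to 120 N. Pads are 22 mm wide; open, the fingers measure 114 mm over their backs; the gripper's body (76 mm by 85 mm) begins 54 mm behind the grasp point. The pads swing forward as they close: fully open they stand 13 mm farther back than shut.
Start: joints at [-1.457, 0.276, 1.505, -0, 1.361, -0.121], TCP at [0.134, -0.559, 0.231] pointing down, gripper open.
Joint ranges: [-2.89, 2.89], [-0.75, 2.08], [0.22, 2.7], [-1.18, 4.32], [0.11, 2.71], [-2.7, 2.7]. Speed limits (rad/s): [2.57, 2.57, 3.14, 3.14, 3.14, 3.14].

### API

Orientations are given as a unit quaternion [w, x, y, z].
In Python, from rig import manip gives the robot as it stands.
- The arm moves only by the shell command python3 -m creep 'ROWS' [OPENING] [FORCE]. ROWS is a JSON object of lists of equal length, an entry for each row: "delta_pos": the shift along the tool's x, y, z in cm, a list of three; "dr": the turn, a rotation vector about the tool's x, y, z in rad, a list of three. In form: {"delta_pos": [[dx, dy, dz], ...], "dr": [[rx, ry, rz], ...]}. A call has 1 to 10 rows; each row is the pose to reach, as a shift and turn from the pose commanded when the call began, along the tool's axes at that moment; what a row does not reach only later rows make up. A row lasts 1/10 s, in which the tool goes at most 50 mm and 8.59 degrees, less where a joint would pass 70% of its speed; a pose out of reach is approached as far as the arm can. A call with a gripper value outside its range is refused whole. OPENING is the opening, from -1 (shut) to 1 (fully open), set as the call begins (- or left out, the last holds). The fingers move at their own pace and stop on an object; FORCE is the grip in N (left out, the last holds). Time passes only in rows, so rows that repeat a pose let the fingers close. It gives the time, the measured TCP pose, the force and the opening at its end, in the units of the state.
- manip.get_state(): the state, without advancing time (a new reading comes with each control period).
- manip.get_image(name): name is "side" or "top"; returns a dict with "pixels" (480x640x3 uint8, blue, green, red), "depth" (480x640 float32, m along the optical axis (not along the pixel's ray), 0 where there is no reading), "intrinsics" (3x3 intrinsics, pixels), "k1" (the pictures are not rectified: a ray, as slopes to the right and down, at radius r is drawn at 1 + k1 r^2 times it, then the intrinsics apply), "rvec" (rotation vector, rad) and "tvec" (3), from world to camera coordinates, as OpenCV has them. Camera axes: x right, y down, z forward; pixel columns grow to the right and rows downward; lengths in m; the calibration is good to about 2 mm. A picture is of the moment at which its call begins.
- manip.sign_off(): hands the job in, once; it reports no verdict.
The state is a dict: "clock": time; "qpos": joint angles; "qd": joint speeds; "effort": joint torques, N m; "position": TCP position; "ee_rot": TCP orientation; "contact_force": force on the tool from outside, world axes, zero at the start; "moment": the same for the moment, N m; "width": finger opening in m.
Only numpy, scipy, OpenCV 4.12 (cv2) and the standard library are available. Lean on these libraries where they do the work, as an engineer would, in place of code of your own. Each camera call takes 0.05 s, during which the arm holds its last target. There are 200 camera calls.

## Working session

There is one attempt and no reset: what is moved stays moved. The work goes in short steps, Python scripts to look and compute and a shell command to move; the robot and the scene stay as the last step left them, time stands still between calls to the robot, and variables do not carry over. Pictures are saved under pics/ and viewed, about 8 in all and at most 12, crops included, and the job is handed in when it is done.

```bash
mkdir -p pics; ls
cat > h.py <<'E'
import numpy as np, cv2
from rig import manip
def grab(n):
    d=manip.get_image(n); np.savez(''+n+'.npz',**d); return d
def load(n): return dict(np.load(''+n+'.npz'))
def unproj(d,u,v,z=None):
    K=d['intrinsics']; xd=(u-K[0,2])/K[0,0]; yd=(v-K[1,2])/K[1,1]
    k=float(d['k1']); x,y=xd,yd
    for _ in range(20):
        s=1+k*(x*x+y*y); x,y=xd/s,yd/s
    R=cv2.Rodrigues(np.array(d['rvec'],float))[0]; t=np.array(d['tvec'],float).ravel()
    r=R.T@np.array([x,y,1.]); c=-R.T@t
    if z is None: dep=d['depth'][int(round(v)),int(round(u))]; return c+r*dep
    return c+r*(z-c[2])/r[2]
def proj(d,P):
    P=np.atleast_2d(P); K=d['intrinsics']; D=np.array([float(d['k1']),0,0,0,0])
    return cv2.projectPoints(P.astype(float),np.array(d['rvec'],float),np.array(d['tvec'],float),np.array(K,float),D)[0].reshape(-1,2)
def ray2(d1,p1,d2,p2):
    A=[];b=[]
    for d,p in((d1,p1),(d2,p2)):
        a0=unproj(d,*p,z=0.);a1=unproj(d,*p,z=.3);r=(a1-a0)/np.linalg.norm(a1-a0)
        M=np.eye(3)-np.outer(r,r);A.append(M);b.append(M@a0)
    A=np.vstack(A);b=np.hstack(b);x,res,_,_=np.linalg.lstsq(A,b,rcond=None);return x,np.sqrt(res)
E
python3 - <<'E'
from h import *
for n in('side','top'):
    d=grab(n); cv2.imwrite(f'pics/{n}0.png',d['pixels'])
    R=cv2.Rodrigues(np.array(d['rvec'],float))[0]; print(n,-R.T@np.array(d['tvec']).ravel(),d['intrinsics'][0],d['k1'])
print(manip.get_state())
E
```

```text
pics
side [0.42891586 1.0139952  1.13171107] [610.44311684   0.         323.00687673] 0.0025896075947590552
top [ 0.47138851 -0.01354585  1.15428303] [445.63582847   0.         329.722504  ] 9.238478975912558e-05
{'clock': 0.1, 'qpos': array([-1.45701076e+00,  2.76541580e-01,  1.50595166e+00, -1.87091546e-05,
        1.36070234e+00, -1.20970333e-01]), 'qd': array([-0.00049349, -0.00239395, -0.0035443 , -0.00086247, -0.00119392,
        0.00083102]), 'effort': array([ 3.35565701e-04, -4.17699873e+01, -2.46405244e+01, -2.37813911e-04,
        5.85377536e-03, -8.95545696e-06]), 'position': array([ 0.13370235, -0.55878379,  0.23054247]), 'ee_rot': array([-0.0822429 , -0.70223644, -0.08337638,  0.7022453 ]), 'contact_force': array([ 0.09820847, -0.22879998,  0.10408018]), 'moment': array([-0.0245655 , -0.00714599, -0.00242387]), 'width': 0.08576689273806085}
```

View pics/side0.png

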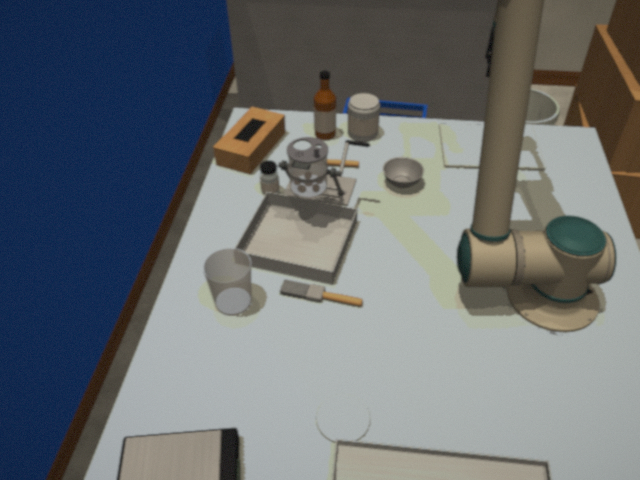

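View pics/top0.png

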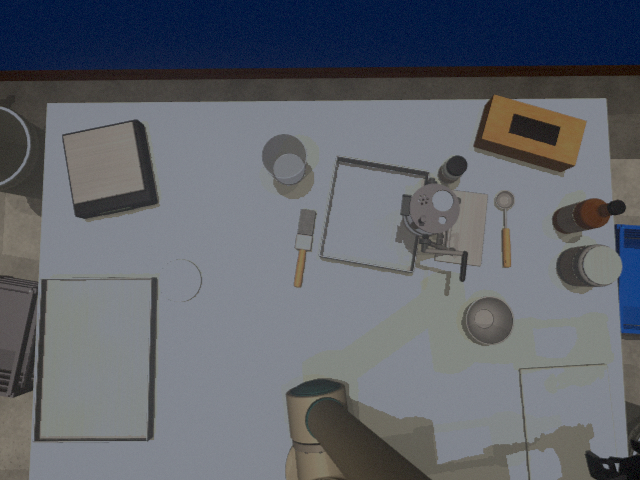

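Side view: the dispenser is at about (308,170), with the pan below it at (300,235). Top view: the dial is at about (435,210) with its white large opening at (443,201), the lip at (406,205), the handle at (463,265), and the pan centre at (375,215). I'll enlarge both.

Run:
```python
from h import *
t=load('top')['pixels'][165:295,385:495]; s=load('side')['pixels'][130:215,260:370]
a=cv2.resize(t,None,fx=4.5,fy=4.5,interpolation=cv2.INTER_CUBIC); b=cv2.resize(s,None,fx=5,fy=5,interpolation=cv2.INTER_CUBIC)
cv2.imwrite('pics/top_c.png',a); cv2.imwrite('pics/side_c.png',b)
```

```text
(no output)
```

View pics/top_c.png

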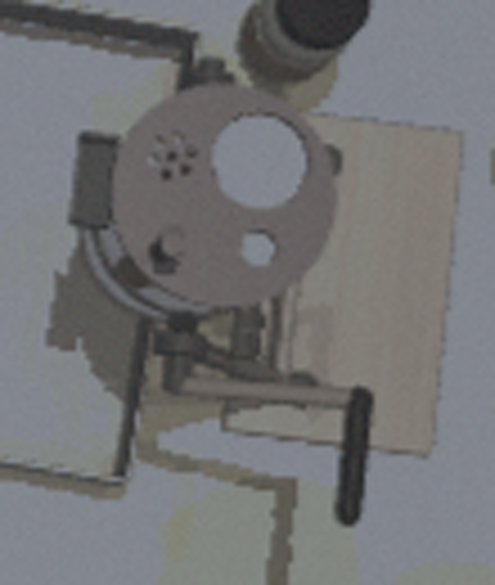

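View pics/side_c.png

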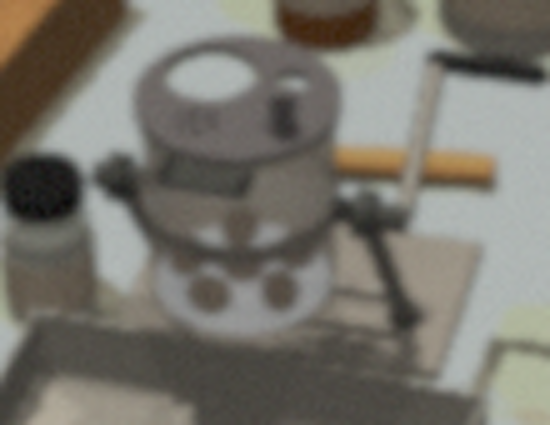

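Top crop: opening centre at (259,160), dial centre (225,195), peg (165,250), lip (95,180), handle from (362,395) to (348,520). Side crop: opening (212,77), dial centre (240,97), peg top (287,100), handle from (437,58) to (545,73). There are nutmegs in the jar.

Run:
```python
from h import *
T=load('top');S=load('side')
t=lambda u,v:((u+.5)/4.5-.5+385,(v+.5)/4.5-.5+165)
s=lambda u,v:((u+.5)/5-.5+260,(v+.5)/5-.5+130)
for n,a,b in(('dialc',(224,195),(240,97)),('open',(259,160),(212,77)),('small',(259,248),(293,85)),('peg',(160,252),(287,97)),('h_in',(362,395),(437,60)),('h_out',(348,518),(543,72))):
    print(n,*ray2(T,t(*a),S,s(*b)))
for n,a,z in(('dialc',(224,195),.223),('open',(259,160),.223),('peg',(157,256),.25),('lip',(95,180),.215),('lipedge',(75,180),.215),('lipA',(82,135),.215),('lipB',(72,220),.215),('hin',(362,395),.205),('hout',(348,518),.205),
  ('bp1',(463,130),.008),('bp2',(435,455),.008),('bp3',(222,430),.008)):
    print(n,unproj(T,*t(*a),z=z))
for n,p in(('pan',[(337,157),(428,173),(412,271),(321,258)]),):
    for q in p: print(n,unproj(T,*q,z=.048))
```

```text
dialc [ 0.61782186 -0.23133642  0.22240708] [0.00208785]
open [ 0.63446317 -0.24847792  0.22130971] [0.00208005]
small [ 0.59293944 -0.24761908  0.21992959] [0.00214077]
peg [ 0.58835178 -0.19504548  0.25049552] [0.00091341]
h_in [ 0.52401126 -0.29813937  0.20467513] [0.00268185]
h_out [ 0.46721427 -0.28871222  0.20769014] [0.00103793]
dialc [ 0.61922122 -0.23118782  0.223     ]
open [ 0.63565718 -0.24805182  0.223     ]
peg [ 0.58725014 -0.19372706  0.25      ]
lip [ 0.62819534 -0.17230963  0.215     ]
lipedge [ 0.62827944 -0.16285721  0.215     ]
lipA [ 0.64979837 -0.1666372   0.215     ]
lipB [ 0.6092061  -0.16102958  0.215     ]
hin [ 0.52589055 -0.29799487  0.205     ]
hout [ 0.46793779 -0.28946188  0.205     ]
bp1 [ 0.69006071 -0.42046412  0.008     ]
bp2 [ 0.50260009 -0.39743646  0.008     ]
bp3 [ 0.5178607  -0.27652355  0.008     ]
pan [ 0.77941117 -0.02943468  0.048     ]
pan [ 0.73611297 -0.25846894  0.048     ]
pan [ 0.48987736 -0.21234022  0.048     ]
pan [0.52395143 0.01273216 0.048     ]
```

```bash
cat >> h.py <<'E'
from scipy.spatial.transform import Rotation as Ro
def tool():
    s=manip.get_state(); w,x,y,z=s['ee_rot']; return np.array(s['position']),Ro.from_quat([x,y,z,w]),s
def down(yaw): # tool x down, tool y at yaw
    y=np.array([np.cos(yaw),np.sin(yaw),0]);x=np.array([0,0,-1.]);return Ro.from_matrix(np.c_[x,y,np.cross(x,y)])
def rel(P,yaw):
    p,R,s=tool(); print('dpos cm',(R.inv().apply(np.array(P)-p)*100).round(2),'dr',(R.inv()*down(yaw)).as_rotvec().round(3))
def stat():
    p,R,s=tool();Y=R.as_matrix();print('t',s['clock'],'p',p.round(4),'yawY',np.arctan2(Y[1,1],Y[0,1]).round(3),'xax',Y[:,0].round(3),'F',np.round(s['contact_force'],1),'w',round(s['width'],4),'q',np.round(s['qpos'],2))
C=np.array([.6187,-.2313]);YAW=-.131
ex=np.array([np.cos(YAW),np.sin(YAW)]);ey=np.array([-ex[1],ex[0]])
def D(x,y,z): return np.r_[C+ex*x+ey*y,z]
E
python3 - <<'E'
from h import *
stat()
for z in(.30,.229): 
  a=np.radians(133); P=np.r_[C+.04*np.array([np.cos(a),np.sin(a)]),z]
  for yw in(42,222-360): print(P,yw); rel(P,np.radians(yw))
E
```

```text
t 0.1 p [ 0.1337 -0.5588  0.2305] yawY -1.336 xax [-0.     0.002 -1.   ] F [ 0.1 -0.2  0.1] w 0.0858 q [-1.46  0.28  1.51 -0.    1.36 -0.12]
[ 0.59142007 -0.20204585  0.3       ] 42
dpos cm [ -6.9  -24.06 -52.82] dr [-2.069e+00 -2.000e-03  1.000e-03]
[ 0.59142007 -0.20204585  0.3       ] -138
dpos cm [ -6.9  -24.06 -52.82] dr [1.073e+00 1.000e-03 2.000e-03]
[ 0.59142007 -0.20204585  0.229     ] 42
dpos cm [  0.2  -24.05 -52.81] dr [-2.069e+00 -2.000e-03  1.000e-03]
[ 0.59142007 -0.20204585  0.229     ] -138
dpos cm [  0.2  -24.05 -52.81] dr [1.073e+00 1.000e-03 2.000e-03]
```

```bash
python3 -m creep '{"delta_pos":[[-4,-2,-3],[-7.9,-4,-7],[-7.9,-6,-12],[-7.9,-8,-17],[-7.9,-10,-21.7],[-7.9,-12,-26],[-7.9,-14,-30.5],[-7.9,-16,-35],[-7.9,-18,-39.5],[-7.9,-20,-44]],"dr":[[0.1,0,0],[0.2,0,0],[0.3,0,0],[0.4,0,0],[0.5,0,0],[0.6,0,0],[0.7,0,0],[0.8,0,0],[0.9,0,0],[1.0,0,0]]}' -0.2 20
python3 - <<'E'
from h import *
stat(); a=np.radians(133); P=np.r_[C+.04*np.array([np.cos(a),np.sin(a)]),.31]; rel(P,-2.41)
E
```

```text
clock: 1.1
position: [0.5057, -0.2689, 0.31]
ee_rot: [0.265, -0.655, 0.265, 0.656]
contact_force: [0.2, -0.8, 0.7]
width: 0.0338
t 1.1 p [ 0.5057 -0.2689  0.31  ] yawY -2.34 xax [-0.001  0.    -1.   ] F [ 0.2 -0.8  0.7] w 0.0338 q [-0.61  0.24  1.36 -0.    1.54  1.73]
dpos cm [-1.000e-02 -1.077e+01 -1.510e+00] dr [ 0.07  0.   -0.  ]
```

```bash
python3 -m creep '{"delta_pos":[[0,-4,-0.6],[0,-8,-1.1],[0,-10.7,-1.6],[0,-10.7,-1.6],[0,-10.7,-1.6],[0,-10.7,-1.6]],"dr":[[0.07,0,0],[0.1,0,0],[0.1,0,0],[0.1,0,0],[0.1,0,0],[0.1,0,0]]}' -0.2
python3 - <<'E'
from h import *
stat(); a=np.radians(131); P=np.r_[C+.04*np.array([np.cos(a),np.sin(a)]),.229]; rel(P,-2.426)
T=grab('top');S=grab('side')
a=cv2.resize(T['pixels'][160:280,385:485],None,fx=4,fy=4,interpolation=cv2.INTER_CUBIC); b=cv2.resize(S['pixels'][110:210,250:350],None,fx=4,fy=4,interpolation=cv2.INTER_CUBIC)
b=cv2.copyMakeBorder(b,0,80,0,0,cv2.BORDER_CONSTANT); cv2.imwrite('pics/above.png',np.hstack([a,b]))
E
```

```text
clock: 1.7
position: [0.5893, -0.205, 0.31]
ee_rot: [0.296, -0.642, 0.297, 0.642]
contact_force: [0.2, 0.2, 0.7]
width: 0.0342
t 1.7 p [ 0.5893 -0.205   0.31  ] yawY -2.437 xax [-0.001 -0.    -1.   ] F [0.2 0.2 0.7] w 0.0342 q [-0.45  0.32  1.25 -0.    1.57  1.99]
dpos cm [ 8.1  -0.51  0.09] dr [-0.011  0.001 -0.001]
```

View pics/above.png

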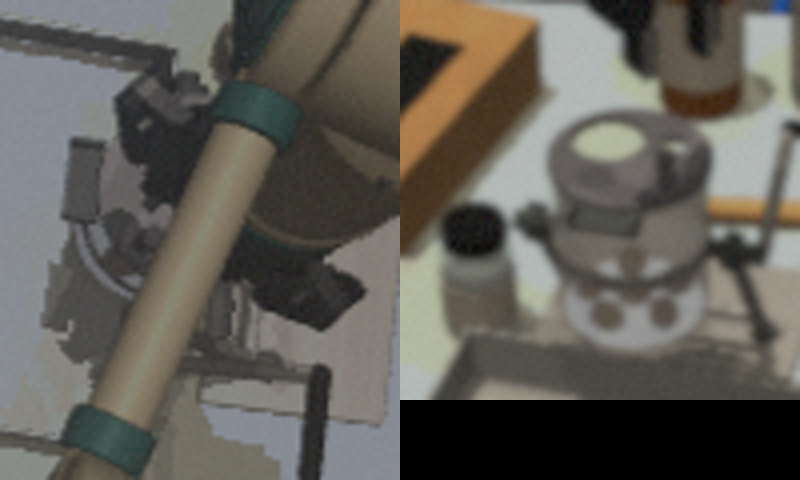

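Top half: the gripper is above the dial with the peg just visible at (115,225), and the lip is at (83,180). Side half: the fingertips at (640,70) and (705,40) are above the dial, and the peg top is at about (672,145). Descending.

```bash
python3 -m creep '{"delta_pos":[[2.5,-0.5,0.1],[5,-0.5,0.1],[6.3,-0.5,0.1],[7,-0.5,0.1],[7.5,-0.5,0.1],[7.9,-0.5,0.1],[7.9,-0.5,0.1]],"dr":[[0,0,0],[0,0,0],[0,0,0],[0,0,0],[0,0,0],[0,0,0],[0,0,0]]}' -0.2
python3 -c "
from h import *
stat()"
```

```text
clock: 2.5
position: [0.5934, -0.2006, 0.2315]
ee_rot: [-0.296, 0.642, -0.297, -0.642]
contact_force: [-0.4, -0.8, 0.2]
width: 0.0344
t 2.5 p [ 0.5934 -0.2006  0.2315] yawY -2.436 xax [ 0. -0. -1.] F [-0.4 -0.8  0.2] w 0.0344 q [-0.44  0.35  1.39 -0.    1.4   2.  ]
```

```bash
python3 -m creep '{"delta_pos":[[0,0,0],[0,0,0],[0,0,0],[0,0,0],[0,0,0],[0,0,0]],"dr":[[0,0,0],[0,0,0],[0,0,0],[0,0,0],[0,0,0],[0,0,0]]}' -0.8 20
python3 - <<'E'
from h import *
stat(); p,R,s=tool(); T=grab('top');S=grab('side')
print(np.degrees(np.arctan2(*(p[:2]-C)[::-1])),np.linalg.norm(p[:2]-C))
# rows for arc about C from current angle to end, rotating with the peg
a0=np.radians(131);a1=YAW-np.pi/2+2*np.pi
for k in range(1,21):
    a=a0+(a1-a0)*k/20; P=np.r_[C+.04*np.array([np.cos(a),np.sin(a)]),p[2]]; P0=np.r_[C+.04*np.array([np.cos(a0),np.sin(a0)]),p[2]]
    print(k,(R.inv().apply(P-P0)*100).round(2),round(-(a-a0),3))
E
```

```text
clock: 3.1
position: [0.5936, -0.2006, 0.232]
ee_rot: [-0.296, 0.642, -0.296, -0.642]
contact_force: [-0.1, 0.1, 3.4]
width: 0.0109
t 3.1 p [ 0.5936 -0.2006  0.232 ] yawY -2.436 xax [ 0.001 -0.001 -1.   ] F [-0.1  0.1  3.4] w 0.0109 q [-0.44  0.35  1.39 -0.    1.4   2.  ]
129.3243529774482 0.039670791653440875
1 [-0.    0.46 -0.03] -0.115
2 [-0.    0.91 -0.11] -0.23
3 [-0.    1.35 -0.25] -0.344
4 [-0.    1.77 -0.43] -0.459
5 [-0.    2.16 -0.66] -0.574
6 [-0.    2.53 -0.94] -0.689
7 [ 0.    2.87 -1.25] -0.803
8 [ 0.    3.16 -1.6 ] -0.918
9 [ 0.    3.42 -1.98] -1.033
10 [ 0.    3.62 -2.39] -1.148
11 [ 0.    3.78 -2.82] -1.262
12 [ 0.    3.89 -3.27] -1.377
13 [ 0.    3.95 -3.72] -1.492
14 [ 0.    3.96 -4.18] -1.607
15 [ 0.    3.91 -4.64] -1.721
16 [ 0.    3.81 -5.09] -1.836
17 [ 0.    3.66 -5.52] -1.951
18 [ 0.01  3.46 -5.93] -2.066
19 [ 0.01  3.22 -6.32] -2.18
20 [ 0.01  2.93 -6.68] -2.295
```

```bash
python3 -m creep '{"delta_pos":[[0,0.46,-0.02],[0,0.91,-0.08],[0,1.36,-0.21],[0,1.78,-0.38],[0,2.18,-0.6],[0,2.56,-0.86],[0,2.91,-1.16],[0,3.21,-1.5],[0,3.48,-1.88],[0,3.69,-2.28]],"dr":[[-0.115,0,0],[-0.23,0,0],[-0.344,0,0],[-0.459,0,0],[-0.574,0,0],[-0.689,0,0],[-0.803,0,0],[-0.918,0,0],[-1.033,0,0],[-1.148,0,0]]}' -0.8 20
python3 - <<'E'
from h import *
stat(); p,R,s=tool()
d=p[:2]-C; print(np.degrees(np.arctan2(d[1],d[0])),np.linalg.norm(d))
a0=np.arctan2(d[1],d[0])%(2*np.pi); a1=YAW-np.pi/2+2*np.pi
for k in range(1,11):
    a=a0+(a1-a0)*k/10; P=np.r_[C+.04*np.array([np.cos(a),np.sin(a)]),p[2]]
    print(k,(R.inv().apply(P-p)*100).round(2),round(-(a-a0),3))
E
```

```text
clock: 4.2
position: [0.5814, -0.2421, 0.232]
ee_rot: [0.102, 0.701, 0.101, -0.699]
contact_force: [2.0, 0.2, 4.2]
width: 0.0107
t 4.2 p [ 0.5814 -0.2421  0.232 ] yawY -1.283 xax [ 0.004 -0.001 -1.   ] F [2.  0.2 4.2] w 0.0107 q [-0.51  0.36  1.38  0.    1.4   0.78]
-163.77358909057213 0.03881021759680525
1 [0.   0.46 0.09] -0.116
2 [0.   0.92 0.02] -0.231
3 [ 0.    1.36 -0.11] -0.347
4 [ 0.    1.79 -0.29] -0.463
5 [ 0.01  2.19 -0.52] -0.578
6 [ 0.01  2.56 -0.8 ] -0.694
7 [ 0.01  2.9  -1.11] -0.81
8 [ 0.01  3.2  -1.46] -0.925
9 [ 0.01  3.46 -1.85] -1.041
10 [ 0.01  3.67 -2.26] -1.157
```

```bash
python3 -m creep '{"delta_pos":[[0,0.46,0],[0,0.92,-0.03],[0,1.36,-0.15],[0,1.79,-0.32],[0,2.19,-0.54],[0,2.56,-0.8],[0,2.9,-1.11],[0,3.2,-1.46],[0,3.46,-1.85],[0,3.67,-2.26]],"dr":[[-0.116,0,0],[-0.231,0,0],[-0.347,0,0],[-0.463,0,0],[-0.578,0,0],[-0.694,0,0],[-0.81,0,0],[-0.925,0,0],[-1.041,0,0],[-1.157,0,0]]}' -0.8 20
python3 -c "
from h import *
stat(); p,R,s=tool()
d=p[:2]-C; print(np.degrees(np.arctan2(d[1],d[0])),np.linalg.norm(d))"
```

```text
clock: 5.2
position: [0.6139, -0.2703, 0.232]
ee_rot: [0.468, 0.532, 0.467, -0.529]
contact_force: [3.0, 2.1, 4.4]
width: 0.0108
t 5.2 p [ 0.6139 -0.2703  0.232 ] yawY -0.126 xax [ 0.004  0.    -1.   ] F [3.  2.1 4.4] w 0.0108 q [-0.52  0.42  1.28  0.    1.43 -0.39]
-96.96743406341581 0.039306736616593355
```

```bash
python3 -m creep '{"delta_pos":[[0,0,0],[0,0,0],[0,0,0],[-3,0,0],[-7,0,0],[-7,-2,0.7],[-7,-5,1.7],[-7,-8,2.7],[-7,-11.3,3.8],[-7,-11.3,3.8]],"dr":[[0,0,0],[0,0,0],[0,0,0],[0,0,0],[0,0,0],[0.14,0,0],[0.28,0,0],[0.42,0,0],[0.56,0,0],[0.7,0,0]]}' -0.3
python3 -m creep '{"delta_pos":[[0,0,0],[0,0,0],[0,0,0],[0,0,0],[0,0,0],[0,0,0],[0,0,0],[0,0,0]],"dr":[[0.14,0,0],[0.28,0,0],[0.42,0,0],[0.56,0,0],[0.7,0,0],[0.84,0,0],[0.876,0,0],[0.876,0,0]]}'
python3 - <<'E'
from h import *
stat(); rel(D(-.113,-.078,.30),-1.702)
T=grab('top');S=grab('side')
a=cv2.resize(T['pixels'][160:280,385:485],None,fx=4,fy=4,interpolation=cv2.INTER_CUBIC); b=cv2.resize(S['pixels'][120:200,270:370],None,fx=4,fy=4,interpolation=cv2.INTER_CUBIC)
b=cv2.copyMakeBorder(b,0,160,0,0,cv2.BORDER_CONSTANT); cv2.imwrite('pics/turned.png',np.hstack([a,b]))
E
```

```text
clock: 6.2
position: [0.4905, -0.2937, 0.3016]
ee_rot: [-0.252, -0.659, -0.253, 0.662]
contact_force: [0.9, -0.0, 0.1]
width: 0.0301
clock: 7.0
position: [0.4944, -0.2935, 0.301]
ee_rot: [0.049, -0.705, 0.048, 0.706]
contact_force: [0.5, -0.1, -0.1]
width: 0.0298
t 7.0 p [ 0.4944 -0.2935  0.301 ] yawY -1.708 xax [-0.001  0.    -1.   ] F [ 0.5 -0.1 -0.1] w 0.0298 q [-0.66  0.25  1.38 -0.    1.52  1.05]
dpos cm [ 0.1   0.01 -0.21] dr [-0.006  0.001  0.   ]
```

View pics/turned.png

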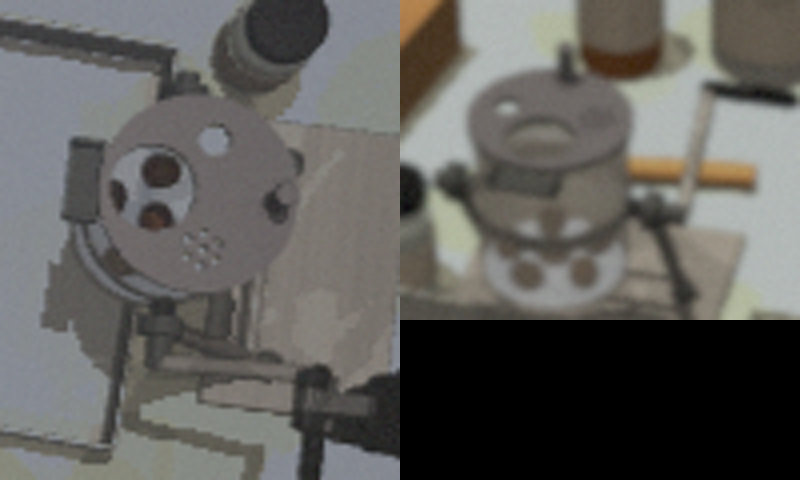

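Left half: the large opening at (154,188) shows three nutmegs and faces the lip at (84,181), the dial centre is at (200,194), and the peg is at (285,195). Right half: opening (541,140), dial centre (551,118), lip (528,181). Checking the angle in numbers.

Run:
```python
from h import *
T=load('top');S=load('side')
t=lambda u,v:((u+.5)/4-.5+385,(v+.5)/4-.5+160)
s=lambda u,v:((u-400+.5)/4-.5+270,(v+.5)/4-.5+120)
ang=lambda v:np.degrees(np.arctan2(v[1],v[0])).round(1)
# fit the dial's rim and opening with depth-free edges: colour distance to disc grey
for n,d,f,oc,dc in(('top',T,t,(154,188.5),(200.5,194)),('side',S,s,(541,139),(551,118))):
    # refine: project circles and maximise gradient magnitude
    g=cv2.GaussianBlur(cv2.cvtColor(d['pixels'],cv2.COLOR_BGR2GRAY),(0,0),.8).astype(np.float32)
    G=np.hypot(cv2.Sobel(g,5,1,0),cv2.Sobel(g,5,0,1))
    def fit(c0,r,z,th):
        best=None
        for dx in np.arange(-.008,.0081,.0005):
            for dy in np.arange(-.008,.0081,.0005):
                P=np.c_[c0[0]+dx+r*np.cos(th),c0[1]+dy+r*np.sin(th),0*th+z]; q=proj(d,P).astype(np.float32)
                v=np.minimum(cv2.remap(G,q[:,0],q[:,1],cv2.INTER_LINEAR),60).mean()
                if best is None or v>best[0]: best=(v,c0[0]+dx,c0[1]+dy)
        return np.array(best[1:])
    th=np.linspace(0,2*np.pi,90,endpoint=False)
    o=unproj(d,*f(*oc),z=.223)[:2];c=unproj(d,*f(*dc),z=.223)[:2]
    o2=fit(o,.023,.223,th);c2=fit(c,.053,.223,th)
    print(n,'hand',o,c,ang(o-c),np.linalg.norm(o-c),'fit',o2,c2,ang(o2-c2),np.linalg.norm(o2-c2))
for a in((84,139),(63,217),(68,180),(105,139),(98,222)): print('lip',a,unproj(T,*t(*a),z=.215)[:2])
```

```text
top hand [ 0.62197529 -0.2075288 ] [ 0.6188301 -0.2319376] 82.7 0.02461060256580749 fit [ 0.62097529 -0.2055288 ] [ 0.6188301 -0.2304376] 85.1 0.025001003741667468
side hand [ 0.61999553 -0.20715798] [ 0.61668999 -0.22970296] 81.7 0.0227860135170456 fit [ 0.61949553 -0.19915798] [ 0.61868999 -0.23270296] 88.6 0.03355464398261818
lip (84, 139) [ 0.65025458 -0.17259712]
lip (63, 217) [ 0.60840674 -0.16051102]
lip (68, 180) [ 0.628243   -0.16359507]
lip (105, 139) [ 0.65015383 -0.18378342]
lip (98, 222) [ 0.60556511 -0.17902553]
```

```bash
python3 -m creep '{"delta_pos":[[4,0,-0.2],[7.5,0,-0.2],[9.5,0,-0.2],[11,0,-0.2],[11.5,0,-0.2],[11.5,0,-0.2]],"dr":[[0,0,0],[0,0,0],[0,0,0],[0,0,0],[0,0,0],[0,0,0]]}' -0.3
python3 -c "
from h import *
stat()"
python3 -m creep '{"delta_pos":[[0,0,0],[0,0,0],[0,0,0],[0,0,0],[0,0,0]],"dr":[[0,0,0],[0,0,0],[0,0,0],[0,0,0],[0,0,0]]}' -0.85 40
python3 - <<'E'
from h import *
stat(); p,R,s=tool()
def arc(p,R,j0,j1,n):
    f=lambda j:D(-.113,-.09*np.cos(np.pi/6+j),.16+.09*np.sin(np.pi/6+j))
    for k in range(1,n+1): print(k,(R.inv().apply(f(j0+(j1-j0)*k/n)-f(j0))*100).round(2))
print(D(-.113,-.078,.186)); arc(p,R,0,1.1,10)
E
```

```text
clock: 7.7
position: [0.4966, -0.2937, 0.1857]
ee_rot: [0.048, -0.705, 0.048, 0.706]
contact_force: [-0.7, -0.5, -0.0]
width: 0.0296
t 7.7 p [ 0.4966 -0.2937  0.1857] yawY -1.707 xax [-0.001  0.001 -1.   ] F [-0.7 -0.5 -0. ] w 0.0296 q [-0.65  0.31  1.57 -0.    1.26  1.05]
clock: 8.2
position: [0.4976, -0.2931, 0.1874]
ee_rot: [-0.048, 0.706, -0.048, -0.705]
contact_force: [0.9, 4.8, 4.6]
width: 0.0106
t 8.2 p [ 0.4976 -0.2931  0.1874] yawY -1.707 xax [ 0.002  0.001 -1.   ] F [0.9 4.8 4.6] w 0.0106 q [-0.65  0.31  1.57  0.    1.26  1.05]
[ 0.49647941 -0.29387098  0.186     ]
1 [-0.83 -0.54  0.  ]
2 [-1.59 -1.17  0.  ]
3 [-2.28 -1.88  0.01]
4 [-2.89 -2.66  0.01]
5 [-3.41 -3.5   0.01]
6 [-3.83 -4.4   0.02]
7 [-4.15 -5.34  0.02]
8 [-4.37 -6.3   0.02]
9 [-4.48 -7.28  0.03]
10 [-4.48 -8.27  0.03]
```

```bash
python3 -m creep '{"delta_pos":[[-0.83,-0.54,0],[-1.59,-1.17,0],[-2.28,-1.88,0],[-2.89,-2.66,0],[-3.41,-3.5,0],[-3.83,-4.4,0],[-4.15,-5.34,0],[-4.37,-6.3,0],[-4.48,-7.28,0],[-4.48,-8.27,0]],"dr":[[0,0,0],[0,0,0],[0,0,0],[0,0,0],[0,0,0],[0,0,0],[0,0,0],[0,0,0],[0,0,0],[0,0,0]]}' -0.85 40
cat >> h.py <<'E'
def jang(p,off):  # jar angle from tcp, off = tcp minus bar centre at start
    v=p-D(-.113,0,.16)-off; y=v[:2]@ey; return np.arctan2(v[2],-y)-np.pi/6, np.hypot(y,v[2])
OFF=np.array([.4976,-.2931,.1874])-D(-.113,-.09*np.cos(np.pi/6),.205)
def arc(p,R,j0,j1,n):
    f=lambda j:D(-.113,-.09*np.cos(np.pi/6+j),.16+.09*np.sin(np.pi/6+j))
    for k in range(1,n+1): print(k,(R.inv().apply(f(j0+(j1-j0)*k/n)-f(j0))*100).round(2))
E
python3 - <<'E'
from h import *
stat(); p,R,s=tool(); print(jang(p,OFF)); arc(p,R,1.1,2.3,10)
E
```

```text
clock: 9.2
position: [0.5081, -0.2153, 0.2357]
ee_rot: [-0.045, 0.707, -0.052, -0.704]
contact_force: [-1.1, -6.0, 0.2]
width: 0.0103
t 9.2 p [ 0.5081 -0.2153  0.2357] yawY -1.707 xax [ 0.003 -0.01  -1.   ] F [-1.1 -6.   0.2] w 0.0103 q [-0.52  0.23  1.55 -0.01  1.35  1.19]
(np.float64(1.0536035379492352), np.float64(0.09331869832453345))
1 [ 0.11 -1.07  0.01]
2 [ 0.35 -2.13  0.01]
3 [ 0.71 -3.14  0.02]
4 [ 1.2  -4.11  0.03]
5 [ 1.79 -5.01  0.03]
6 [ 2.49 -5.83  0.04]
7 [ 3.28 -6.57  0.05]
8 [ 4.15 -7.2   0.06]
9 [ 5.1  -7.72  0.06]
10 [ 6.09 -8.13  0.07]
```

```bash
python3 -m creep '{"delta_pos":[[0.11,-1.07,0],[0.35,-2.13,0],[0.71,-3.14,0],[1.2,-4.11,0],[1.79,-5.01,0],[2.49,-5.83,0],[3.28,-6.57,0],[4.15,-7.2,0],[5.1,-7.72,0],[6.0,-8.1,0]],"dr":[[0,0,0],[0,0,0],[0,0,0],[0,0,0],[0,0,0],[0,0,0],[0,0,0],[0,0,0],[0,0,0],[0,0,0]]}' -0.85 40
python3 -m creep '{"delta_pos":[[0,0,0],[0,0,0],[0,0,0],[0,0,0],[0,0,0],[0,0,0],[0,0,0],[0,0,0],[0,0,0],[0,0,0]],"dr":[[0,0,0],[0,0,0],[0,0,0],[0,0,0],[0,0,0],[0,0,0],[0,0,0],[0,0,0],[0,0,0],[0,0,0]]}'
python3 - <<'E'
from h import *
stat(); p,R,s=tool(); print(jang(p,OFF))
T=grab('top');S=grab('side')
a=cv2.resize(T['pixels'][150:280,315:475],None,fx=2.5,fy=2.5,interpolation=cv2.INTER_CUBIC); b=cv2.resize(S['pixels'][130:280,230:370],None,fx=2.8,fy=2.8,interpolation=cv2.INTER_CUBIC)
a=cv2.copyMakeBorder(a,0,b.shape[0]-a.shape[0],0,0,cv2.BORDER_CONSTANT); cv2.imwrite('pics/tip.png',np.hstack([a,b]))
E
```

```text
clock: 10.2
position: [0.5192, -0.1322, 0.1716]
ee_rot: [-0.047, 0.706, -0.049, -0.705]
contact_force: [-1.5, -7.6, 3.1]
width: 0.0102
clock: 11.2
position: [0.5192, -0.1319, 0.1709]
ee_rot: [-0.048, 0.705, -0.048, -0.705]
contact_force: [1.5, -4.1, -2.7]
width: 0.0102
t 11.2 p [ 0.5192 -0.1319  0.1709] yawY -1.707 xax [ 0. -0. -1.] F [ 1.5 -4.1 -2.7] w 0.0102 q [-0.38  0.26  1.69 -0.    1.2   1.33]
(np.float64(2.293139933765822), np.float64(0.08934967166965885))
```

View pics/tip.png

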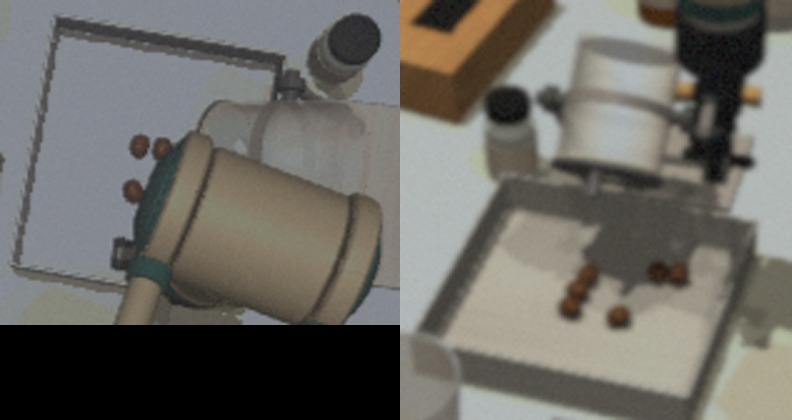

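Side half: six nutmegs lie on the pan floor at (588,273), (578,290), (570,306), (618,316), (658,270) and (678,273), and the jar is tipped and looks empty. Swinging back.

Run:
```python
from h import *
p,R,s=tool(); arc(p,R,2.29,1.1,10); arc(p,R,1.1,-.03,10)
```

```text
1 [-0.99  0.4  -0.  ]
2 [-1.93  0.92 -0.01]
3 [-2.79  1.55 -0.01]
4 [-3.58  2.28 -0.01]
5 [-4.28  3.09 -0.02]
6 [-4.87  3.98 -0.02]
7 [-5.35  4.94 -0.03]
8 [-5.72  5.94 -0.03]
9 [-5.97  6.98 -0.04]
10 [-6.09  8.05 -0.04]
1 [ 0.    1.02 -0.01]
2 [ 0.12  2.03 -0.01]
3 [ 0.35  3.02 -0.02]
4 [ 0.7   3.97 -0.02]
5 [ 1.14  4.89 -0.03]
6 [ 1.69  5.74 -0.03]
7 [ 2.33  6.53 -0.03]
8 [ 3.06  7.24 -0.04]
9 [ 3.86  7.87 -0.04]
10 [ 4.73  8.4  -0.04]
```

```bash
python3 -m creep '{"delta_pos":[[-0.99,0.4,0],[-1.93,0.92,0],[-2.79,1.55,0],[-3.58,2.28,0],[-4.28,3.09,0],[-4.87,3.98,0],[-5.35,4.94,0],[-5.72,5.94,0],[-5.97,6.98,0],[-6.09,8.05,0]],"dr":[[0,0,0],[0,0,0],[0,0,0],[0,0,0],[0,0,0],[0,0,0],[0,0,0],[0,0,0],[0,0,0],[0,0,0]]}' -0.85 40
python3 -m creep '{"delta_pos":[[0,1.02,0],[0.12,2.03,0],[0.35,3.02,0],[0.7,3.97,0],[1.14,4.89,0],[1.69,5.74,0],[2.33,6.53,0],[3.06,7.24,0],[3.86,7.87,0],[4.65,8.35,0]],"dr":[[0,0,0],[0,0,0],[0,0,0],[0,0,0],[0,0,0],[0,0,0],[0,0,0],[0,0,0],[0,0,0],[0,0,0]]}'
python3 -m creep '{"delta_pos":[[0,0,0],[0,0,0],[0,0,0],[0,0,0]],"dr":[[0,0,0],[0,0,0],[0,0,0],[0,0,0]]}'
python3 -c "
from h import *
stat(); p,R,s=tool(); print(jang(p,OFF)); rel([.4976,-.2931,.1874],-1.707)"
```

```text
clock: 12.3
position: [0.509, -0.2087, 0.2355]
ee_rot: [-0.05, 0.707, -0.046, -0.704]
contact_force: [2.5, 7.1, 7.4]
width: 0.0104
clock: 13.3
position: [0.4972, -0.2934, 0.1873]
ee_rot: [-0.049, 0.706, -0.047, -0.705]
contact_force: [-5.0, 20.6, 61.8]
width: 0.0103
clock: 13.7
position: [0.4972, -0.2931, 0.1879]
ee_rot: [-0.048, 0.706, -0.048, -0.705]
contact_force: [0.6, 7.5, 15.6]
width: 0.0101
t 13.7 p [ 0.4972 -0.2931  0.1879] yawY -1.707 xax [ 0.002  0.001 -1.   ] F [ 0.6  7.5 15.6] w 0.0101 q [-0.65  0.31  1.57  0.    1.26  1.05]
(np.float64(0.004839317873398863), np.float64(0.0903211571082073))
dpos cm [ 0.05 -0.01 -0.04] dr [ 0.    -0.002  0.001]
```

```bash
python3 -m creep '{"delta_pos":[[0,0,0],[0,0,0],[0,0,0],[0,0,0],[-1,0,0],[-3,0,0],[-6,0,0],[-10,0,0],[-13,0,0],[-13,0,0]],"dr":[[0,0,0],[0,0,0],[0,0,0],[0,0,0],[0,0,0],[0,0,0],[0,0,0],[0,0,0],[0,0,0],[0,0,0]]}' -0.2
python3 -m creep '{"delta_pos":[[0,3,1],[0,7,3],[0,11,6],[0,15,10],[0,15,14],[0,15,14],[0,15,14]],"dr":[[0,0,0],[0,0,0],[0,0,0],[0,0,0],[0,0,0],[0,0,0],[0,0,0]]}'
python3 - <<'E'
from h import *
stat()
T=grab('top');S=grab('side')
a=cv2.resize(T['pixels'][150:280,315:495],None,fx=2.2,fy=2.2,interpolation=cv2.INTER_CUBIC); b=cv2.resize(S['pixels'][130:280,230:370],None,fx=2.8,fy=2.8,interpolation=cv2.INTER_CUBIC)
a=cv2.copyMakeBorder(a,0,b.shape[0]-a.shape[0],0,0,cv2.BORDER_CONSTANT); cv2.imwrite('pics/back.png',np.hstack([a,b]))
c=cv2.resize(T['pixels'][165:295,385:495],None,fx=4.5,fy=4.5,interpolation=cv2.INTER_CUBIC); cv2.imwrite('pics/back_c.png',c)
E
```

```text
clock: 14.7
position: [0.4987, -0.2957, 0.3213]
ee_rot: [-0.046, 0.709, -0.05, -0.702]
contact_force: [-0.3, -0.2, 0.5]
width: 0.034
clock: 15.4
position: [0.337, -0.4238, 0.3154]
ee_rot: [-0.049, 0.706, -0.049, -0.705]
contact_force: [0.7, -0.0, 0.5]
width: 0.0338
t 15.4 p [ 0.337  -0.4238  0.3154] yawY -1.709 xax [ 0.  0. -1.] F [ 0.7 -0.   0.5] w 0.0338 q [-1.03  0.19  1.42  0.    1.54  0.68]
```

View pics/back.png

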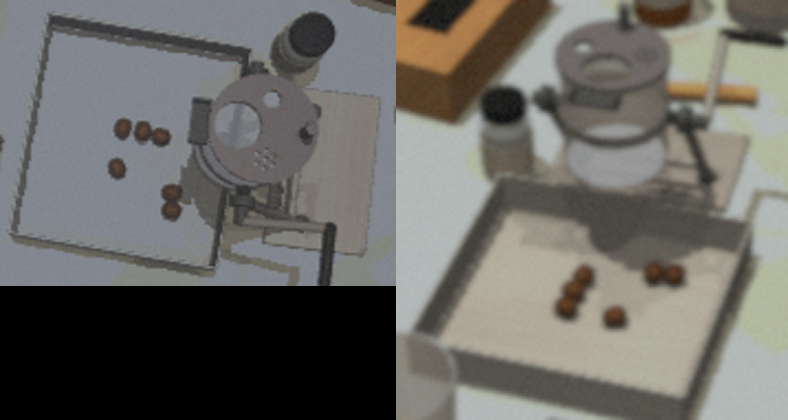

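View pics/back_c.png

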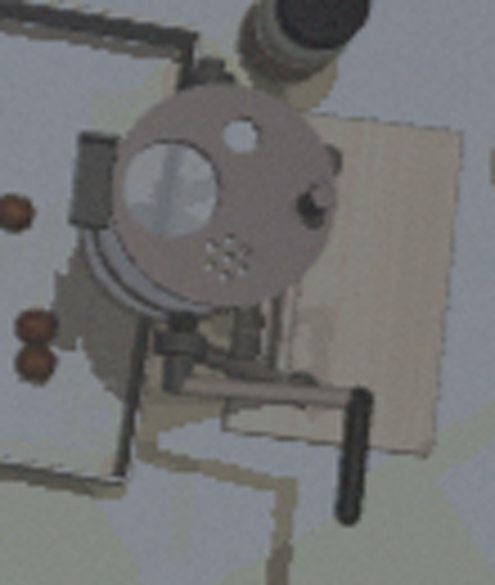

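All six nutmegs are in the pan in both views: top half at (123,128), (143,130), (161,136), (117,168), (172,192) and (172,210). The jar is empty. In the top crop the handle is back where it started, from (362,395) to (348,520), and the opening at (171,188) faces the lip at (95,180).

```bash
python3 -c "
from h import *
print(manip.sign_off())"
```

```text
the job is handed in; nothing more can be done
None
```

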